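# Unlock the games carousel and hold the wanted tub at the front

### The arm

A 6-joint arm with a two-finger parallel gripper is mounted at the origin on the work surface. World frame = base frame: x ahead of the robot, y to its left, z up, the work surface at z = 0. Lengths are in mm, angles in rad, forces in N, time in s.
With the tool pointing down it reaches from about 350 to 975 mm from the base axis. Payload 7.1 kg.
Tool frame: the origin (TCP) lies midway between the tips of the shut fingers; the grasp point (between the pads) lies 19 mm behind it (grasp_offset is the distance from the TCP to the grasp point, in mm); z points along the fingers, y is the line along which they close (so a half turn about z gives the same grasp; the last joint's range is limited). The gripper opens to 88 mm and grips with 3 to 60 N. Pads are 20 mm wide; open, the fingers measure 115 mm over their backs; the gripper's body (75 mm by 178 mm) begins 61 mm behind the grasp point.
Start: joints at [-1.273, 0.423, 1.63, -0, 1.089, -0.019], TCP at [194.722, -593.875, 222.675] pointing down, gripper open.
Joint ranges: [-3, 3], [-0.9, 2.11], [0.09, 2.58], [-1.31, 4.45], [0.11, 2.69], [-2.54, 2.54]. Speed limits (rad/s): [2.39, 2.39, 3.01, 3.14, 3.14, 3.14].

### API

Orientations are given as a rotation vector (axis times angle).
In Python, from cell import read_state, capture, close_job, grasp_offset gives the robot as it stands.
- The arm moves only by the tool apply_moves, never from a script. Its argument "commands" is one flat list of numbers, 7 for each row, row after row: the turn, a rotation vector about the tool's x, y, z in rad, then the shift along the tool's x, y, z in mm, then the closure in counts, from 0 (fully open) to 255 (shut). A call has 1 to 12 rows; each row shifts and turns the commanded pose from where the row before left it, along the tool's axes as they then stand; what a row does not reach is not made up. A row lasts 1/10 s, in which the tool goes at most 50 mm and 8.59 degrees, less where a joint would pass 70% of its speed; a pose out of reach is approached as far as the arm can. A call is refused whole if a number of a shift passes 50 or a number of a turn 0.15, either way. A call with a gripper value outside its range is refused whole. The fingers move at their own pace and stop on an object; the grip force is fixed at half the most. Time passes only in rows, so rows that do not move let the fingers close. It gives the time, the measured TCP pose, the force, the opening and the grip force at its end, in the units of the state.
- read_state(): the state, without advancing time (a new reading comes with each control period).
- capture(name): name is "scene" or "top"; returns a dict with "img" (480x640x3 uint8, red, green, blue), "intrinsics" (3x3 intrinsics, pixels), "extrinsics" (4x4, takes a point from camera to world coordinates). Camera axes: x right, y up, looking along -z (the intrinsics and any distortion apply to the point x, -y, -z); pixel columns grow to the right and rows downward; lengths in mm; the calibration is good to about 2 mm. A picture is of the moment at which its call begins. There is no depth.
- close_job(): hands the job in; it is judged then, once.
The state is a dict: "time": time; "joint_positions": joint angles; "qvel": joint speeds; "tau": joint torques, N m; "tcp_pos": TCP position; "eef_rot": TCP orientation; "force": force on the tool from outside, world axes, zero at the start; "ft_torque": the same for the moment, N m; "gripper_width": finger opening in mm; "finger_force": force on a finger pad.
Only numpy, scipy, OpenCV 4.12 (cv2) and the standard library are available. Lean on these libraries where they do the work, as an engineer would, in place of code of your own. Each camera call takes 0.05 s, during which the arm holds its last target. There are 200 camera calls.

### The job

Unlock the board-game carousel: give its metal lock key a quarter turn anticlockwise until it meets its stop, lift it straight out and leave it in the blue dice cup, shaft down, with the cup standing. Then take the carousel by the wooden bar on its centre post and turn it until the tub with the ball on its lid stands squarely at the front, directly behind the empty lock socket. The disc runs freely, so finish still gripping the bar firmly and holding the carousel still there, with all tubs in their rings and the other things on the bench left where they are.

Things in the scene. Friction and masses are not known exactly. Their poses are not given: they have to be found in the camera images.
- base: Fixed grey foot of the carousel, 190 mm across. Origin on the bench top under the turning axis; z up. Its own -x direction is the FRONT: there the lock bracket stands out to 151 mm from the axis, its 6 mm top plate (44 x 56 mm) 46 mm above the bench.
- socket (a point): Middle of the bracket's keyhole, on the plate's top face, 122 mm in front (-x of base) of the turning axis. The keyhole is a slot 33 mm long across the front (along base y), 13 mm wide. Turned about 90 degrees anticlockwise seen from above, the key meets a stop with its lug along the slot; it then lifts straight up (31 mm to be free). While it is in, the carousel cannot turn.
- key: Loose aluminium bayonet key, about 70 g, 91 mm tall, upright in the socket. Origin at the lower tip of its 9 mm shaft, z up the shaft. A 28 x 8 mm cross lug (along key x, 16 to 23 mm above the tip) is caught under the plate; a 28 mm flange 31 to 35 mm above the tip rests on the plate. Locked, key x lies along base x (within 0.12 rad) and the tip sits in a fork of the disc, 15 mm above the bench.
- key_grip (a point): Point on the key's axis in the middle of its handle, 79 mm above the tip. The handle is a flat bar 44 mm long (along key x), 12 mm thick (key y), from 63 to 91 mm above the tip.
- carousel: Turning wooden disc, 210 mm across, top face 24 mm above the bench. Origin on the turning axis at bench height; turns about z either way (over a full turn) and stays where left (light friction, about 0.04 N m). At the start its x axis lies along base x. Five rings 10 mm high, 72 degrees apart, 68 mm from the axis, hold the tubs. A fork at its edge reaches 131 mm from the axis.
- carousel_grip (a point): Point on the turning axis in the wooden bar grip on the 16 mm centre post, 118 mm above the bench. The bar is 60 mm long (along carousel x), 14 mm thick (carousel y), from 100 to 132 mm above the bench.
- ball_tub: The wanted tub: white plastic, 52 mm across, flat grey lid 45 mm above its underside carrying a 25 mm white ball (top 68 mm above its underside; 92 mm above the bench). Origin at the centre of its underside. It starts in any ring but the front one; it must end at the front: on the base -x side of the axis.
- tub0: Plain tub like the wanted one but with no ball, 45 mm high; stands in the front ring at the start. Origin at the centre of its underside.
- tub2: Another plain tub, as tub0, in another ring.
- tub3: Another plain tub, as tub0, in another ring.
- tub4: Another plain tub, as tub0, in another ring.
- dice_cup: Loose blue plastic dice cup, open at the top, rim 84 mm across and 70 mm high, wall 4 mm, floor about 5 mm thick. Stands left or right of the carousel. Origin at the centre of its underside.
- tealight: Glass tealight holder, 72 mm across, 55 mm high (bystander), on the other side of the carousel from the dice cup.
- phone_stand: Aluminium phone stand, 100 x 75 mm, 110 mm high (bystander), far left.
- toy_car: Red toy car, 75 mm long, 34 mm high (bystander), near left.
- remote: Grey remote control, 160 x 42 x 16 mm (bystander), near right.
- mug: White mug, 80 mm across, 90 mm high (bystander), far right.
There are look-alikes about, which are no part of the job. Leave any turquoise look-alike of the ball_tub alone.

How it is judged:
By the outcome, as a careful person would: the job done as asked, in the order asked, and still so for the second after the job is handed in, while the arm keeps its last pose, push and grip.
It also fails if it takes over 64 s, if anything falls off the work surface, if the arm or the gripper's body presses on something with over 40 N, if the wrist force passes 120 N, or if a joint passes its speed limit or range.

## Working session

There is one attempt and no reset: what is moved stays moved. The work goes in short steps, Python scripts to look and compute and a tool call to move; the robot and the scene stay as the last step left them, time stands still between calls to the robot, and variables do not carry over. Pictures are saved under pics/ and viewed, at most 10 in all, crops included, and the job is handed in when it is done.

Besides the shell and the picture viewer there is one more tool, called after "Call:" as name(argument=value, ...) on one line, values as JSON. apply_moves: Moves the arm, as the interface text tells. Its arguments: {"type":"object","properties":{"commands":{"type":"array"}},"required":["commands"]}

```bash
mkdir -p pics; python3 - <<'E'
from cell import *
import cv2,numpy as np
print(read_state(),grasp_offset)
for n in("scene","top"):
    c=capture(n);cv2.imwrite(f"pics/{n}0.png",c["img"][:,:,::-1]);np.savez(f"{n}.npz",**{k:c[k] for k in("img","intrinsics","extrinsics")})
    print(c.keys(),c["intrinsics"],c["extrinsics"])
E
```

```text
{'time': 0.0, 'joint_positions': array([-1.27297454e+00,  4.23830001e-01,  1.63068629e+00, -1.52076849e-05,
        1.08856914e+00, -1.89591860e-02]), 'qvel': array([ 0.00188678,  0.00085214,  0.00134995,  0.00129123, -0.00043199,
       -0.00072974]), 'tau': array([ 2.59814617e-03, -5.44626904e+01, -2.73659885e+01,  6.45589200e-02,
        2.27106514e-02, -1.26944265e-04]), 'tcp_pos': array([ 194.57752627, -593.36434544,  221.90990882]), 'eef_rot': array([-3.10080784e+00, -4.95298485e-01,  3.46675555e-04]), 'force': array([-0.20726062,  0.70830261,  0.04818679]), 'ft_torque': array([ 0.00113639, -0.04529614,  0.02971018]), 'finger_force': 0.0, 'gripper_width': 87.79957395693741} 18.700000000000003
dict_keys(['img', 'intrinsics', 'extrinsics']) [[516.00046041   0.         321.07933187]
 [  0.         516.00046041 241.73345133]
 [  0.           0.           1.        ]] [[ 7.14411240e-01 -6.08745807e-01  3.45029161e-01  8.87604613e+02]
 [ 6.99725580e-01  6.22107439e-01 -3.51235601e-01 -3.36680005e+02]
 [-8.32007864e-04  4.92352391e-01  8.70395560e-01  8.98823713e+02]
 [ 0.00000000e+00  0.00000000e+00  0.00000000e+00  1.00000000e+00]]
dict_keys(['img', 'intrinsics', 'extrinsics']) [[449.19210532   0.         319.66568615]
 [  0.         449.19210532 243.74810577]
 [  0.           0.           1.        ]] [[-2.70517909e-02  9.97175875e-01 -7.00605044e-02  5.28677459e+02]
 [-9.99207833e-01 -2.90201475e-02 -2.72311705e-02 -4.24728956e+00]
 [-2.91874324e-02  6.92683529e-02  9.97170993e-01  9.17349113e+02]
 [ 0.00000000e+00  0.00000000e+00  0.00000000e+00  1.00000000e+00]]
```

View pics/top0.png

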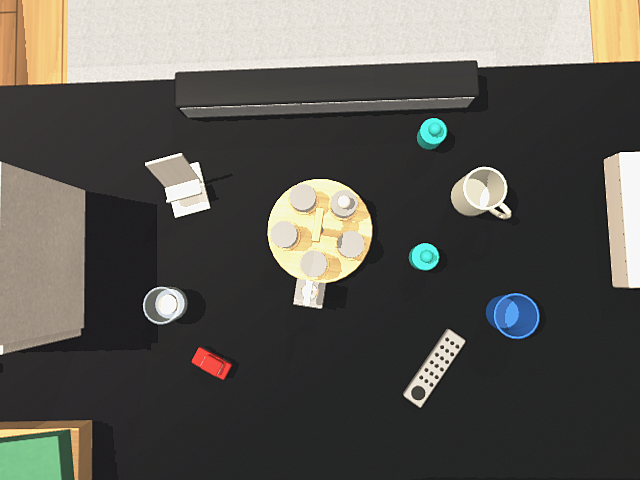

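View pics/scene0.png

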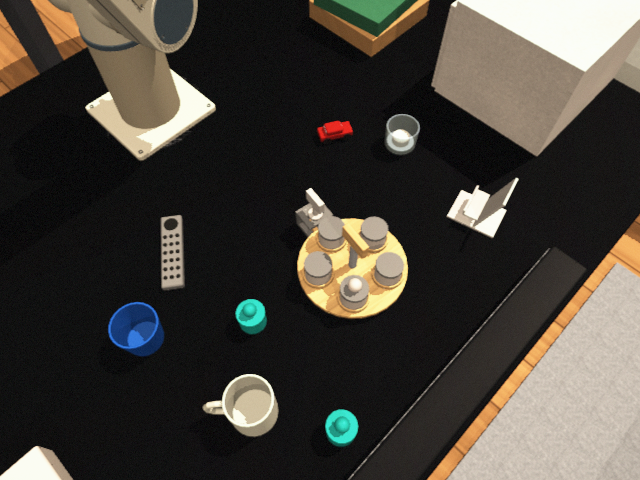

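The top view shows the carousel centred near (320,231), lock key near (311,290), ball tub at (343,203), and dice cup at (514,316). In the scene view the key handle is near (316,202), the bar near (355,238) and the ball at (355,285). I'll enlarge both.

```bash
cat > h.py <<'E'
import numpy as np,cv2
from scipy.spatial.transform import Rotation as R
def load(n): d=np.load(n+".npz"); return d
def proj(c,P):
    P=np.atleast_2d(P).astype(float);E=np.linalg.inv(c["extrinsics"]);q=P@E[:3,:3].T+E[:3,3];q=q*[1,-1,-1]
    p=q@c["intrinsics"].T; return p[:,:2]/p[:,2:]
def ray(c,u):
    d=np.linalg.inv(c["intrinsics"])@[u[0],u[1],1]; d=c["extrinsics"][:3,:3]@(d*[1,-1,-1]); return c["extrinsics"][:3,3],d
def atz(c,u,z):
    o,d=ray(c,u); return o+d*(z-o[2])/d[2]
E
python3 - <<'E'
from h import *
t=load("top")["img"][:,:,::-1];s=load("scene")["img"][:,:,::-1]
a=cv2.resize(t[170:320,260:380],None,fx=3.3,fy=3.3,interpolation=cv2.INTER_CUBIC)
b=cv2.resize(s[180:330,285:415],None,fx=3.06,fy=3.3,interpolation=cv2.INTER_CUBIC)
cv2.imwrite("pics/crop.png",np.hstack([a,b]));print(a.shape,b.shape)
c=load("top")
# carousel disc outline fit: wood color mask
im=cv2.cvtColor(np.ascontiguousarray(t),cv2.COLOR_BGR2HSV)
m=((im[...,2]>110)).astype(np.uint8);m[:170]=0;m[275:]=0;m[:,:255]=0;m[:,385:]=0
cn=max(cv2.findContours(m,0,1)[0],key=cv2.contourArea);print(cv2.fitEllipse(cv2.convexHull(cn)))
e=cv2.fitEllipse(cv2.convexHull(cn));print(atz(c,e[0],24))
m=((im[...,0]>105)&(im[...,0]<125)&(im[...,1]>150)&(im[...,2]>60)).astype(np.uint8)
cn=max(cv2.findContours(m,0,1)[0],key=cv2.contourArea);print(cv2.boundingRect(cn),cv2.fitEllipse(cn))
E
```

```text
(495, 396, 3) (495, 398, 3)
((319.38909912109375, 230.55377197265625), (104.48797607421875, 105.06092071533203), 73.34835815429688)
[617.88295954  19.98607779  24.        ]
(486, 293, 54, 46) ((513.3381958007812, 315.1813049316406), (43.302772521972656, 54.15773010253906), 105.72114562988281)
```

View pics/crop.png

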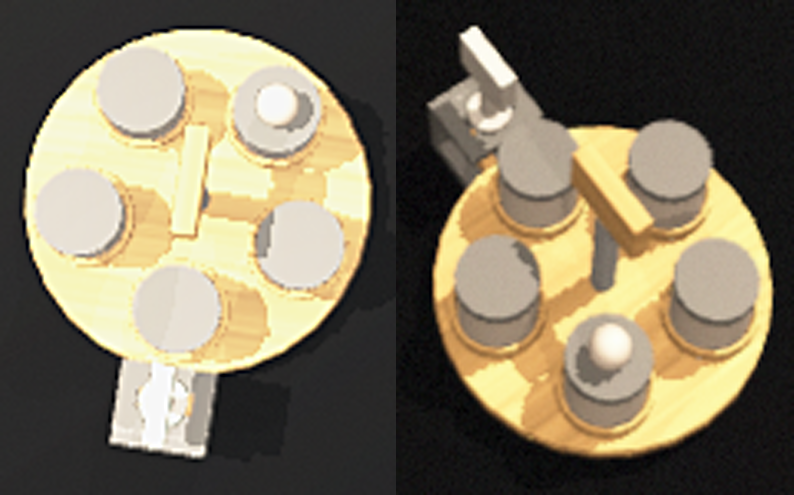

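```bash
cat > fit.py <<'E'
from h import *
from scipy.optimize import least_squares
T,S=load("top"),load("scene")
k=lambda p:np.array(p)/3.3+[260,170]
k2=lambda p:(np.array(p)-[396,0])/[3.06,3.3]+[285,180]
# tub lids, z=69, tub index 0 front then ccw
lt=k([(178,309),(300,245),(276,118),(142,91),(81,211)]); ls=k2([(540,159),(498,278),(609,350),(716,280),(670,161)])
bt=k([(197,125),(210,127),(186,236),(172,233)])
def model(p):
    x,y,w,dtx,dty,dsx,dsy=p
    a=w+np.pi+np.arange(5)*2*np.pi/5
    P=np.c_[x+68*np.cos(a),y+68*np.sin(a),np.full(5,69)]
    c,s=np.cos(w),np.sin(w)
    B=np.array([[30,-0,132],[-30,0,132]])@np.array([[c,s,0],[-s,c,0],[0,0,1]])+[x,y,0]
    return np.r_[(proj(T,P)+[dtx,dty]-lt).ravel(),(proj(S,P)+[dsx,dsy]-ls).ravel(),(proj(T,B)+[dtx,dty]-[bt[:2].mean(0),bt[2:].mean(0)]).ravel(),np.array([dtx,dty,dsx,dsy])]
r=least_squares(model,[618,20,-.05,0,0,0,0],loss="soft_l1")
print(r.x.round(3),model(r.x).round(1))
x,y,w=r.x[:3]
s=np.array([x-122*np.cos(w),y-122*np.sin(w)]);print("socket",s)
# key handle from top/scene end midpoints z=106
for c,ps in((T,[k((160,362)),k((157,450))]),(S,[k2((471,32)),k2((507,78))])):
    print([atz(c,q,106)[:2].round(1) for q in ps], proj(c,[*s,106]),proj(c,[*s,50]))
# cup ellipse
for z,u in ((70,(516.5,316.5)),):print("cup",atz(T,u,70))
from cell import read_state
st=read_state();M=R.from_rotvec(st["eef_rot"]).as_matrix();print(M.round(3))
E
python3 fit.py
python3 - <<'E'
from h import *
a=load("top")["img"][280:350,470:560,::-1];b=load("scene")["img"][295:365,95:185,::-1]
c=load("top")["img"][265:315,280:345,::-1];d=load("scene")["img"][180:240,285:350,::-1]
f=lambda i:cv2.resize(i,(400,300),interpolation=cv2.INTER_CUBIC)
cv2.imwrite("pics/c2.png",np.vstack([np.hstack([f(a),f(b)]),np.hstack([f(c),f(d)])]))
E
```

```text
[ 6.18293e+02  2.03860e+01 -1.82000e-01  5.87000e-01  4.53000e-01
  7.07000e-01  3.00000e-03] [-0.5  0.2  0.2  0.3  0.6 -2.6 -0.2 -0.6 -0.8  0.3 -0.1 -0.2 -0.3 -0.4
 -0.3  2.1  0.2 -0.   0.  -0.3 -1.1 -0.2  1.   0.5  0.6  0.5  0.7  0. ]
socket [498.31877932  42.52529379]
[array([521.3,  39.8]), array([473.7,  42.7])] [[307.30869976 292.56401037]] [[308.95704118 291.42572281]]
[array([479.5,  48.1]), array([517.2,  41.1])] [[314.55324081 197.25912141]] [[314.89323028 213.55099522]]
cup [ 442.96359946 -341.06768169   70.        ]
[[ 0.95   0.312 -0.   ]
 [ 0.312 -0.95   0.001]
 [ 0.    -0.001 -1.   ]]
```

View pics/c2.png

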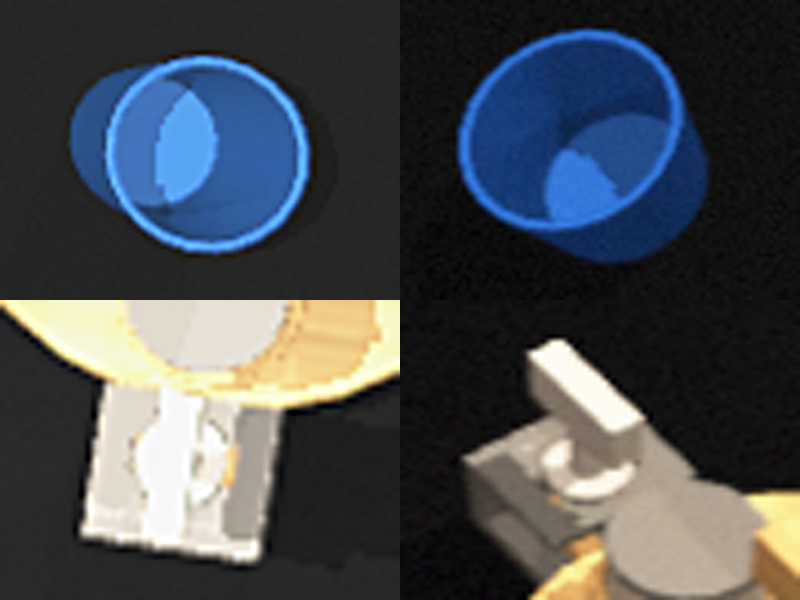

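The crops show the cup rim centred near top (516.6,315.9) and scene (133.5,325.1). The handle's top face is centred at scene (315.1,197.2), which matches the fitted socket.

```bash
python3 - <<'E'
from h import *
T,S=load("top"),load("scene")
print(atz(T,(516.6,315.9),70),atz(S,(133.5,325.1),70))
a,b=atz(S,(308.2,189),106),atz(S,(322.05,205.4),106);d=b-a;print(a,b,np.arctan2(d[1],d[0]))
f=lambda x,y:(280+x*65/400,265+(y-300)*50/300)
a,b=atz(T,f(162,540),106),atz(T,f(182,388),106);d=b-a;print(a,b,np.arctan2(d[1],d[0]))
E
```

```text
[ 444.05669977 -341.31282111   70.        ] [ 445.64299387 -339.85866396   70.        ]
[476.64888721  47.47167501 106.        ] [520.90025088  39.32832278 106.        ] -0.18198875858246347
[476.15162024  44.85245994 106.        ] [521.33477395  37.85473807 106.        ] -0.15365381857749982
```

Call:
apply_moves(commands=[0,0,0,32.5,-34,0,0,0,0,0,32.5,-34,0,0,0,0,0,32.5,-34,0,0,0,0,0,32.5,-34,0,0,0,0,0,32.5,-34,0,0,0,0,0,32.5,-34,0,0,0,0,0,32.5,-34,0,0,0,0,0,32.5,-34,0,0,0,0,0,32.5,-34,0,0,0,0,0,32.5,-34,0,0,0,0,0,32.5,-34,0,0,0,0,0,32.5,-34,0,0])

```text
time: 1.3
tcp_pos: [438.6, -82.8, 222.7]
eef_rot: [3.102, 0.496, 0.0]
force: [0.6, -0.8, 0.4]
gripper_width: 88.0
finger_force: 0.0
```

Call:
apply_moves(commands=[0,0,0,32.5,-34,0,0,0,0,0,32.5,-34,0,0,0,0,0.1,0,0,0,0,0,0,0.1,0,0,0,0,0,0,0.1,0,0,0,0,0,0,0.1,0,0,0,0,0,0,0.087,0,0,0,0,0,0,0,0,0,0,0,0,0,0,0,0,0,0])

```text
time: 2.2
tcp_pos: [478.6, 0.2, 222.5]
eef_rot: [3.131, -0.263, -0.001]
force: [0.9, 0.2, -0.3]
gripper_width: 87.9
finger_force: 0.0
```

```bash
cat > go.py <<'E'
from h import *; from cell import read_state; import sys
x,y,z,yaw=map(float,sys.argv[1:5])  # target TCP, yaw of tool y
s=read_state();M=R.from_rotvec(s["eef_rot"]).as_matrix()
yw=np.arctan2(M[1,1],M[0,1]);print("t",round(s["time"],2),"tcp",s["tcp_pos"].round(1),"yaw_y",yw.round(3),"tilt",M[:,2].round(4),"q",s["joint_positions"].round(2),"F",s["force"].round(1),"M",s["ft_torque"].round(2),"w",round(s["gripper_width"],1),round(s["finger_force"],1))
print("shift",(M.T@(np.array([x,y,z])-s["tcp_pos"])).round(1),"rz",round(yw-yaw,3))
E
python3 go.py 498.5 42.5 80 -1.741
```

```text
t 2.2 tcp [4.786e+02 2.000e-01 2.225e+02] yaw_y -1.739 tilt [-4.e-04  0.e+00 -1.e+00] q [-0.02  0.21  1.95  0.    0.99  1.71] F [ 0.9  0.2 -0.3] M [0.04 0.05 0.04] w 87.9 0.0
shift [ 12.6 -45.  142.5] rz 0.002
```

Call:
apply_moves(commands=[0,0,0,6.3,-22.5,0,0,0,0,0,6.3,-22.5,0,0,0,0,0,0,0,30,0,0,0,0,0,0,30,0,0,0,0,0,0,30,0,0,0,0,0,0,30,0,0,0,0,0,0,22,0,0,0,0,0,0,0,0,0,0,0,0,0,0,0])

```text
time: 3.1
tcp_pos: [498.8, 42.4, 80.8]
eef_rot: [3.13, -0.265, -0.001]
force: [-0.1, -0.6, 0.1]
gripper_width: 87.8
finger_force: 0.0
```

```bash
python3 go.py 498.5 42.5 80 -1.741; python3 - <<'E'
from cell import *;import cv2,numpy as np
a=capture("scene")["img"][140:260,250:400,::-1];b=capture("top")["img"][220:340,240:390,::-1]
cv2.imwrite("pics/g1.png",np.hstack([cv2.resize(i,(400,320),interpolation=2) for i in(a,b)]))
E
```

```text
t 3.1 tcp [498.8  42.4  80.8] yaw_y -1.74 tilt [-8.e-04 -0.e+00 -1.e+00] q [0.06 0.47 1.99 0.   0.69 1.8 ] F [-0.1 -0.6  0.1] M [ 0.08 -0.01  0.  ] w 87.8 0.0
shift [-0.3 -0.1  0.8] rz 0.001
```

View pics/g1.png

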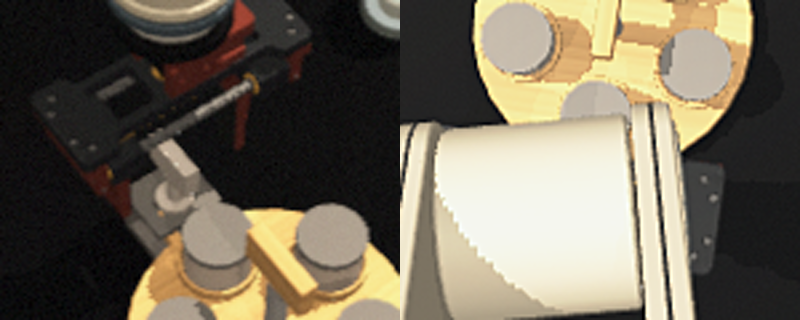

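The picture shows the open fingers straddling the handle (handle at crop (178,165)). I'll close now.

Call:
apply_moves(commands=[0,0,0,0,0,0,120,0,0,0,0,0,0,180,0,0,0,0,0,0,220,0,0,0,0,0,0,255,0,0,0,0,0,0,255,0,0,0,0,0,0,255,0,0,0,0,0,0,255,0,0,0,0,0,0,255,0,0,0,0,0,0,255,0,0,0,0,0,0,255])

```text
time: 4.2
tcp_pos: [498.8, 42.4, 80.6]
eef_rot: [3.13, -0.267, -0.0]
force: [0.5, -0.4, -0.8]
gripper_width: 11.7
finger_force: 30.0
```

```bash
python3 go.py 498.5 42.5 80 -0.17
```

```text
t 4.2 tcp [498.8  42.4  80.6] yaw_y -1.741 tilt [-1.e-04 -0.e+00 -1.e+00] q [ 0.06  0.47  1.99 -0.    0.68  1.8 ] F [ 0.5 -0.4 -0.8] M [-0.    0.02 -0.01] w 11.7 30.0
shift [-0.3 -0.1  0.6] rz -1.571
```

Call:
apply_moves(commands=[0,0,-0.1,0,0,0,255,0,0,-0.12,0,0,0,255,0,0,-0.12,0,0,0,255,0,0,-0.12,0,0,0,255,0,0,-0.12,0,0,0,255,0,0,-0.12,0,0,0,255,0,0,-0.12,0,0,0,255,0,0,-0.12,0,0,0,255,0,0,-0.12,0,0,0,255,0,0,-0.12,0,0,0,255,0,0,-0.12,0,0,0,255,0,0,-0.12,0,0,0,255])

```text
time: 5.4
tcp_pos: [498.7, 42.4, 80.6]
eef_rot: [-2.543, -1.844, 0.0]
force: [0.0, 0.4, -1.4]
gripper_width: 12.0
finger_force: 30.0
```

Call:
apply_moves(commands=[0,0,-0.04,0,0,0,255,0,0,-0.04,0,0,0,255,0,0,-0.04,0,0,0,255,0,0,0,0,0,0,255,0,0,0,0,0,0,255])

```text
time: 5.9
tcp_pos: [498.8, 42.4, 80.6]
eef_rot: [-2.434, -1.986, 0.0]
force: [-0.6, -0.3, -0.2]
gripper_width: 12.1
finger_force: 30.0
```

```bash
python3 go.py 498.5 42.5 80 -0.17
```

```text
t 5.9 tcp [498.8  42.4  80.6] yaw_y -0.202 tilt [-1.e-04  0.e+00 -1.e+00] q [0.06 0.47 1.99 0.   0.68 0.26] F [-0.6 -0.3 -0.2] M [ 0.01 -0.06 -0.01] w 12.1 30.0
shift [ 0.1 -0.3  0.6] rz -0.032
```

Turned 1.54 rad with no stop torque yet; I'll go on in small steps to the stop.

Call:
apply_moves(commands=[0,0,-0.03,0,0,0,255,0,0,-0.03,0,0,0,255,0,0,0,0,0,0,255,0,0,0,0,0,0,255])

```text
time: 6.3
tcp_pos: [498.8, 42.4, 80.7]
eef_rot: [-2.373, -2.059, -0.0]
force: [-0.3, -0.6, -1.7]
gripper_width: 11.7
finger_force: 30.0
```

```bash
python3 go.py 498.5 42.5 80 -0.17
```

```text
t 6.3 tcp [498.8  42.4  80.7] yaw_y -0.141 tilt [ 0.  0. -1.] q [0.06 0.47 1.99 0.   0.68 0.2 ] F [-0.3 -0.6 -1.7] M [-0.06 -0.07  0.  ] w 11.7 30.0
shift [ 0.1 -0.4  0.7] rz 0.029
```

Call:
apply_moves(commands=[0,0,-0.03,0,0,0,255,0,0,0,0,0,0,255,0,0,0,0,0,0,255])

```text
time: 6.6
tcp_pos: [498.9, 42.4, 80.7]
eef_rot: [2.341, 2.095, 0.0]
force: [0.5, -0.4, -1.2]
gripper_width: 12.0
finger_force: 30.0
```

```bash
python3 go.py 498.5 42.5 80 -0.17
```

```text
t 6.6 tcp [498.9  42.4  80.7] yaw_y -0.111 tilt [ 0.  0. -1.] q [0.06 0.47 1.99 0.   0.68 0.17] F [ 0.5 -0.4 -1.2] M [ 0.02 -0.08 -0.01] w 12.0 30.0
shift [ 0.1 -0.4  0.7] rz 0.059
```

Call:
apply_moves(commands=[0,0,-0.03,0,0,0,255,0,0,0,0,0,0,255,0,0,0,0,0,0,255])

```text
time: 6.9
tcp_pos: [498.8, 42.4, 80.7]
eef_rot: [-2.31, -2.13, 0.0]
force: [0.9, -0.5, -1.5]
gripper_width: 12.0
finger_force: 30.0
```

```bash
python3 go.py 498.5 42.5 80 -0.17
```

```text
t 6.9 tcp [498.8  42.4  80.7] yaw_y -0.081 tilt [-0.  0. -1.] q [0.06 0.47 1.99 0.   0.68 0.14] F [ 0.9 -0.5 -1.5] M [-0.04 -0.12  0.06] w 12.0 30.0
shift [ 0.1 -0.3  0.7] rz 0.089
```

Call:
apply_moves(commands=[0,0,-0.025,0,0,0,255,0,0,0,0,0,0,255,0,0,0,0,0,0,255])

```text
time: 7.2
tcp_pos: [498.9, 42.4, 80.7]
eef_rot: [2.283, 2.158, 0.0]
force: [1.1, 0.1, -0.1]
gripper_width: 11.7
finger_force: 30.0
```

```bash
python3 go.py 498.5 42.5 80 -0.17;python3 go.py 498.5 42.5 80 -0.17
```

```text
t 7.2 tcp [498.9  42.4  80.7] yaw_y -0.056 tilt [ 1.e-04  0.e+00 -1.e+00] q [0.06 0.47 1.99 0.   0.68 0.12] F [ 1.1  0.1 -0.1] M [-0.02 -0.14 -0.01] w 11.7 30.0
shift [ 0.1 -0.4  0.7] rz 0.114
t 7.2 tcp [498.9  42.4  80.7] yaw_y -0.056 tilt [ 1.e-04  0.e+00 -1.e+00] q [0.06 0.47 1.99 0.   0.68 0.12] F [ 1.1  0.1 -0.1] M [-0.02 -0.14 -0.01] w 11.7 30.0
shift [ 0.1 -0.4  0.7] rz 0.114
```

Call:
apply_moves(commands=[0,0,-0.025,0,0,0,255,0,0,0,0,0,0,255,0,0,0,0,0,0,255])

```text
time: 7.5
tcp_pos: [498.9, 42.4, 80.7]
eef_rot: [-2.256, -2.186, -0.0]
force: [0.6, 0.4, -1.2]
gripper_width: 12.1
finger_force: 30.0
```

```bash
python3 go.py 498.5 42.5 80 -0.17; python3 - <<'E'
from cell import *;import cv2,numpy as np
a=capture("scene")["img"][150:240,265:375,::-1]
cv2.imwrite("pics/g2.png",cv2.resize(a,(770,600),interpolation=2))
E
```

```text
t 7.5 tcp [498.9  42.4  80.7] yaw_y -0.031 tilt [ 1.e-04  1.e-04 -1.e+00] q [0.06 0.47 1.99 0.   0.68 0.09] F [ 0.6  0.4 -1.2] M [ 0.01 -0.11 -0.17] w 12.1 30.0
shift [ 0.1 -0.4  0.7] rz 0.139
```

View pics/g2.png

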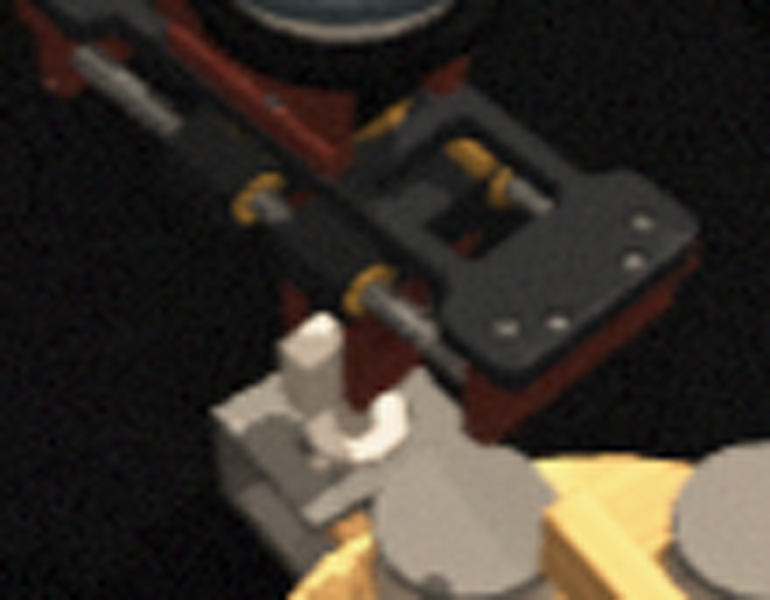

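The handle has turned across the front (crop (320,350)), held by the finger, and Mz shows −0.17 N m. I'll confirm the stop.

Call:
apply_moves(commands=[0,0,-0.025,0,0,0,255,0,0,0,0,0,0,255,0,0,0,0,0,0,255])

```text
time: 7.85
tcp_pos: [498.8, 42.4, 80.7]
eef_rot: [-2.228, -2.214, -0.0]
force: [0.1, 0.1, -0.9]
gripper_width: 12.2
finger_force: 30.1
```

```bash
python3 go.py 498.5 42.5 80 -0.17
```

```text
t 7.85 tcp [498.8  42.4  80.7] yaw_y -0.006 tilt [-0.e+00  1.e-04 -1.e+00] q [0.06 0.47 1.99 0.   0.68 0.07] F [ 0.1  0.1 -0.9] M [-0.05 -0.13 -0.47] w 12.2 30.1
shift [ 0.1 -0.3  0.7] rz 0.164
```

Call:
apply_moves(commands=[0,0,0.055,0,0,0,255,0,0,0,0,0,0,255,0,0,0,0,0,-3,255,0,0,0,0,0,-3,255,0,0,0,0,0,-3,255,0,0,0,0,0,-3,255,0,0,0,0,0,0,255])

```text
time: 8.55
tcp_pos: [499.1, 42.4, 93.2]
eef_rot: [2.287, 2.153, 0.001]
force: [0.2, -0.2, -1.1]
gripper_width: 11.7
finger_force: 30.0
```

```bash
python3 go.py 498.5 42.5 80 -0.17
```

```text
t 8.55 tcp [499.1  42.4  93.2] yaw_y -0.061 tilt [ 8.e-04  0.e+00 -1.e+00] q [ 0.06  0.45  1.98 -0.    0.71  0.12] F [ 0.2 -0.2 -1.1] M [-0.03 -0.11  0.01] w 11.7 30.0
shift [ 0.  -0.6 13.2] rz 0.109
```

Call:
apply_moves(commands=[0,0,0,0,0,-4,255,0,0,0,0,0,-4,255,0,0,0,0,0,-4,255,0,0,0,0,0,-4,255,0,0,0,0,0,-4,255,0,0,0,0,0,-6,255,0,0,0,0,0,0,255])

```text
time: 9.25
tcp_pos: [499.4, 42.4, 119.5]
eef_rot: [2.288, 2.152, 0.002]
force: [-0.2, -0.2, -1.2]
gripper_width: 12.0
finger_force: 30.0
```

Call:
apply_moves(commands=[0,0,0,0,0,-20,255,0,0,0,0,0,-25,255,0,0,0,0,0,-25,255,0,0,0,0,0,0,255])

```text
time: 9.65
tcp_pos: [500.9, 42.5, 191.5]
eef_rot: [2.285, 2.15, 0.007]
force: [-0.3, -0.7, -0.9]
gripper_width: 11.7
finger_force: 30.0
```

```bash
python3 go.py 444.8 -340.6 192 -0.061; python3 - <<'E'
from cell import *;import cv2,numpy as np
a=capture("scene")["img"][120:300,220:420,::-1]
cv2.imwrite("pics/g3.png",cv2.resize(a,(666,600),interpolation=2))
E
```

```text
t 9.65 tcp [500.9  42.5 191.5] yaw_y -0.061 tilt [ 5.8e-03  4.0e-04 -1.0e+00] q [ 0.06  0.28  1.93 -0.    0.93  0.12] F [-0.3 -0.7 -0.9] M [-0.05 -0.05  0.02] w 11.7 30.0
shift [-385.8  -32.6   -1. ] rz 0.0
```

View pics/g3.png

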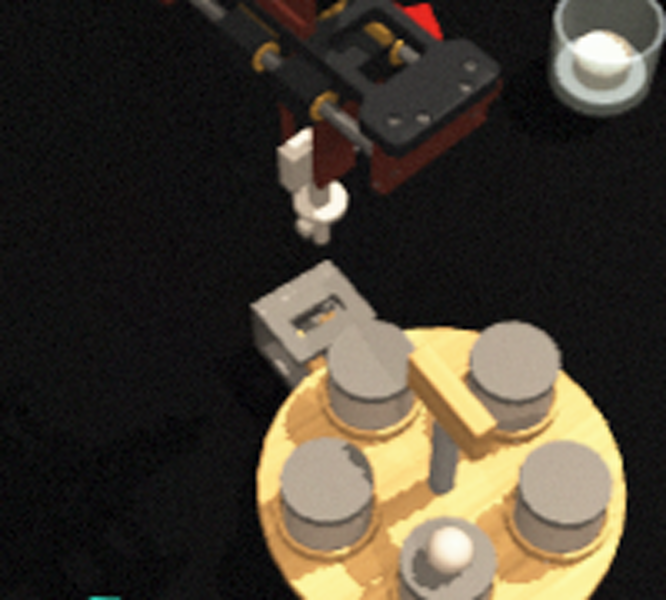

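The picture shows the key free of the socket (key at (315,200)), the empty keyhole at (320,315), and the disc unmoved.

Call:
apply_moves(commands=[0,0,0,-20,-1.5,0,255,0,0,0,-30,-2.5,0,255,0,0,0,-40,-3.5,0,255,0,0,0,-40,-3.5,0,255,0,0,0,-40,-3.5,0,255,0,0,0,-40,-3.5,0,255,0,0,0,-40,-3.5,0,255,0,0,0,-40,-3.5,0,255,0,0,0,-40,-3.5,0,255,0,0,0,-35,-2,0,255,0,0,0,-21,-1.5,0,255,0,0,0,0,0,0,255])

```text
time: 10.9
tcp_pos: [442.4, -342.9, 187.0]
eef_rot: [-2.29, -2.148, 0.001]
force: [-0.5, 0.3, -1.2]
gripper_width: 11.7
finger_force: 30.0
```

```bash
python3 go.py 444.8 -340.6 76 -0.061
```

```text
t 10.9 tcp [ 442.4 -342.9  187. ] yaw_y -0.064 tilt [-1.4e-03  7.0e-04 -1.0e+00] q [-0.68  0.37  1.8  -0.    0.97 -0.62] F [-0.5  0.3 -1.2] M [-0.02 -0.04  0.01] w 11.7 30.0
shift [  2.4   2.4 111. ] rz -0.003
```

Call:
apply_moves(commands=[0,0,0,2.4,2.4,20,255,0,0,0,0,0,25,255,0,0,0,0,0,25,255,0,0,0,0,0,20,255,0,0,0,0,0,15,255,0,0,0,0,0,6,255,0,0,0,0,0,0,255,0,0,0,0,0,0,255])

```text
time: 11.7
tcp_pos: [446.3, -338.8, 78.2]
eef_rot: [2.287, 2.152, 0.0]
force: [0.4, -0.5, -0.2]
gripper_width: 11.5
finger_force: 30.0
```

```bash
python3 go.py 444.8 -340.6 72.5 -0.061; python3 - <<'E'
from cell import *;import cv2,numpy as np
a=capture("scene")["img"][250:400,60:235,::-1]
cv2.imwrite("pics/g4.png",cv2.resize(a,(700,600),interpolation=2))
E
```

```text
t 11.7 tcp [ 446.3 -338.8   78.2] yaw_y -0.061 tilt [ 6.e-04 -5.e-04 -1.e+00] q [-0.67  0.54  1.86  0.    0.75 -0.61] F [ 0.4 -0.5 -0.2] M [-0.   -0.04 -0.03] w 11.5 30.0
shift [-1.9 -1.4  5.7] rz 0.0
```

View pics/g4.png

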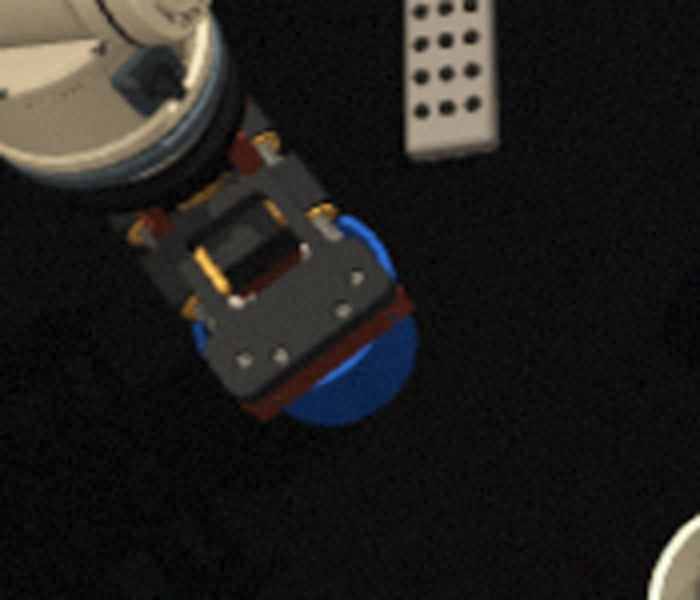

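The cup stands upright under the gripper, with its rim showing around (350,250) and the key inside.

Call:
apply_moves(commands=[0,0,0,-1.9,-1.4,2,255,0,0,0,0,0,2,255,0,0,0,0,0,2,255,0,0,0,0,0,0,255,0,0,0,0,0,0,255])

```text
time: 12.25
tcp_pos: [444.3, -340.5, 71.6]
eef_rot: [-2.288, -2.153, 0.0]
force: [-0.7, 0.2, -0.3]
gripper_width: 11.8
finger_force: 30.0
```

```bash
python3 go.py 444.8 -340.6 72.5 -0.061
```

```text
t 12.25 tcp [ 444.3 -340.5   71.6] yaw_y -0.061 tilt [-1.e-04  1.e-04 -1.e+00] q [-0.68  0.55  1.86  0.    0.73 -0.61] F [-0.7  0.2 -0.3] M [-0.04 -0.13  0.  ] w 11.8 30.0
shift [-0.1  0.5 -0.9] rz -0.0
```

Call:
apply_moves(commands=[0,0,0,0,0,0.5,255,0,0,0,0,0,0,210,0,0,0,0,0,0,180,0,0,0,0,0,0,150,0,0,0,0,0,0,150,0,0,0,0,0,0,150,0,0,0,0,0,0,150])

```text
time: 12.95
tcp_pos: [444.4, -340.5, 71.2]
eef_rot: [2.288, 2.153, 0.0]
force: [-0.5, -0.7, 0.2]
gripper_width: 36.2
finger_force: 0.0
```

Call:
apply_moves(commands=[0,0,0,0,0,-5,150,0,0,0,0,0,-10,150,0,0,0,0,0,-15,150,0,0,0,0,0,-25,150,0,0,0,0,0,-30,100,0,0,0,0,0,-40,0,0,0,0,0,0,0])

```text
invalid input
```

```bash
python3 go.py 618.3 20.4 190 1.4; python3 - <<'E'
from cell import *;import cv2,numpy as np
a=capture("scene")["img"][250:400,60:235,::-1];b=capture("top")["img"][170:390,260:570,::-1]
cv2.imwrite("pics/g5.png",np.hstack([cv2.resize(a,(380,330),interpolation=2),cv2.resize(b,(420,330),interpolation=2)]))
E
```

```text
t 12.95 tcp [ 444.4 -340.5   71.2] yaw_y -0.061 tilt [ 0. -0. -1.] q [-0.68  0.55  1.86  0.    0.73 -0.61] F [-0.5 -0.7  0.2] M [-0.02 -0.09  0.03] w 36.2 0.0
shift [ 370.8  151.6 -118.8] rz -1.461
```

View pics/g5.png

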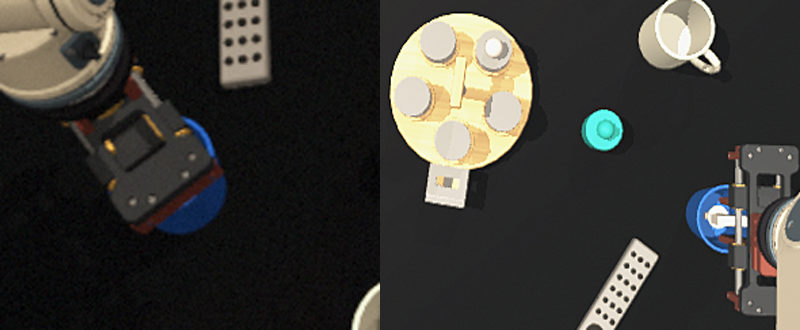

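The key is in the cup and the cup stands (top half, (720,218)). The retreat call was one number short, so I'll repeat it.

Call:
apply_moves(commands=[0,0,0,0,0,-5,150,0,0,0,0,0,-10,150,0,0,0,0,0,-15,150,0,0,0,0,0,-25,150,0,0,0,0,0,-30,100,0,0,0,0,0,-40,0,0,0,0,0,0,0,0])

```text
time: 13.75
tcp_pos: [447.2, -342.7, 202.8]
eef_rot: [2.281, 2.146, 0.002]
force: [-0.0, -0.6, 0.2]
gripper_width: 56.9
finger_force: 0.0
```

```bash
python3 go.py 618.3 20.4 195 1.4
```

```text
t 13.75 tcp [ 447.2 -342.7  202.8] yaw_y -0.061 tilt [ 0.0082 -0.0066 -0.9999] q [-0.68  0.35  1.79  0.    0.99 -0.61] F [-0.  -0.6  0.2] M [-0.07 -0.1  -0.01] w 56.9 0.0
shift [372.9 148.6   6.8] rz -1.461
```

Call:
apply_moves(commands=[0,0,0,37.3,14.9,0,0,0,0,0,37.3,14.9,0,0,0,0,0,37.3,14.9,0,0,0,0,0,37.3,14.9,0,0,0,0,0,37.3,14.9,0,0,0,0,0,37.3,14.9,0,0,0,0,0,37.3,14.9,0,0,0,0,0,37.3,14.9,0,0,0,0,0,37.3,14.9,0,0,0,0,0,37.3,14.9,0,0,0,0,0,0,0,0,0])

```text
time: 14.85
tcp_pos: [617.6, 26.6, 196.9]
eef_rot: [2.283, 2.157, 0.003]
force: [-0.8, -1.0, 0.6]
gripper_width: 87.9
finger_force: 0.0
```

Call:
apply_moves(commands=[0,0,-0.14,0,0,0,0,0,0,-0.14,0,0,0,0,0,0,-0.14,0,0,0,0,0,0,-0.14,0,0,0,0,0,0,-0.14,0,0,0,0,0,0,-0.14,0,0,0,0,0,0,-0.14,0,0,0,0,0,0,-0.14,0,0,0,0,0,0,-0.14,0,0,0,0,0,0,-0.14,0,0,0,0,0,0,-0.06,0,0,0,0,0,0,0,0,0,0,0])

```text
time: 16.05
tcp_pos: [615.4, 21.9, 196.6]
eef_rot: [0.27, 3.13, -0.0]
force: [0.4, 0.9, -0.4]
gripper_width: 88.0
finger_force: 0.0
```

```bash
python3 go.py 618.3 20.4 99 1.396
```

```text
t 16.05 tcp [615.4  21.9 196.6] yaw_y 1.399 tilt [ 0.e+00 -2.e-04 -1.e+00] q [ 0.02  0.44  1.67 -0.    1.03 -1.38] F [ 0.4  0.9 -0.4] M [ 0.07 -0.18  0.  ] w 88.0 0.0
shift [-3.1 -1.  97.6] rz 0.003
```

Call:
apply_moves(commands=[0,0,0,-3.1,-1,20,0,0,0,0,0,0,30,0,0,0,0,0,0,27,0,0,0,0,0,0,20,0,0,0,0,0,0,0,0,0,0,0,0,0,0,0])

```text
time: 16.65
tcp_pos: [618.7, 20.9, 99.6]
eef_rot: [-0.272, -3.13, 0.0]
force: [-0.2, -0.6, 1.0]
gripper_width: 88.0
finger_force: 0.0
```

```bash
python3 go.py 618.3 20.4 99 1.396
```

```text
t 16.65 tcp [618.7  20.9  99.6] yaw_y 1.398 tilt [-3.e-04 -1.e-04 -1.e+00] q [ 0.01  0.57  1.72 -0.    0.85 -1.38] F [-0.2 -0.6  1. ] M [ 0.05 -0.16 -0.07] w 88.0 0.0
shift [ 0.3 -0.5  0.6] rz 0.002
```

Call:
apply_moves(commands=[0,0,0,0,0,0,120,0,0,0,0,0,0,180,0,0,0,0,0,0,220,0,0,0,0,0,0,255,0,0,0,0,0,0,255,0,0,0,0,0,0,255,0,0,0,0,0,0,255,0,0,0,0,0,0,255,0,0,0,0,0,0,255,0,0,0,0,0,0,255])

```text
time: 17.65
tcp_pos: [618.5, 20.0, 99.1]
eef_rot: [-0.268, -3.13, 0.003]
force: [-2.3, -6.6, 1.2]
gripper_width: 14.1
finger_force: 30.0
```

```bash
python3 go.py 618.3 20.4 99 1.396
```

```text
t 17.65 tcp [618.5  20.   99.1] yaw_y 1.4 tilt [-7.e-04 -2.e-03 -1.e+00] q [ 0.01  0.57  1.72 -0.    0.85 -1.38] F [-2.3 -6.6  1.2] M [-1.05  0.06 -0.01] w 14.1 30.0
shift [0.2 0.3 0.1] rz 0.004
```

Call:
apply_moves(commands=[0,0,0,0,-0.9,0,255,0,0,0,0,0,0,255])

```text
time: 17.85
tcp_pos: [618.4, 20.0, 99.1]
eef_rot: [-0.27, -3.13, 0.001]
force: [-1.1, -3.4, -0.0]
gripper_width: 14.1
finger_force: 30.0
```

Call:
apply_moves(commands=[0,0,0.02,0,0,0,255,0,0,0.04,0,0,0,255,0,0,0.06,0,0,0,255,0,0,0.07,0,0,0,255,0,0,0.07,0,0,0,255,0,0,0.07,0,0,0,255,0,0,0.07,0,0,0,255,0,0,0.07,0,0,0,255,0,0,0.07,0,0,0,255,0,0,0.06,0,0,0,255,0,0,0.04,0,0,0,255,0,0,0.02,0,0,0,255])

```text
time: 19.05
tcp_pos: [618.6, 20.1, 99.1]
eef_rot: [1.272, 2.873, -0.001]
force: [0.7, -2.7, -1.3]
gripper_width: 13.9
finger_force: 30.0
```

```bash
python3 go.py 618.5 20 99 -1.113
```

```text
t 19.05 tcp [618.6  20.1  99.1] yaw_y 0.737 tilt [-1.e-04 -3.e-04 -1.e+00] q [ 0.01  0.57  1.72 -0.    0.85 -0.72] F [ 0.7 -2.7 -1.3] M [-0.55 -0.14  0.07] w 13.9 30.0
shift [-0.1 -0.1  0.1] rz 1.85
```

Call:
apply_moves(commands=[0,0,0.03,0,0,0,255,0,0,0.06,0,0,0,255,0,0,0.08,0,0,0,255,0,0,0.08,0,0,0,255,0,0,0.08,0,0,0,255,0,0,0.08,0,0,0,255,0,0,0.08,0,0,0,255,0,0,0.08,0,0,0,255,0,0,0.08,0,0,0,255,0,0,0.08,0,0,0,255,0,0,0.08,0,0,0,255,0,0,0.08,0,0,0,255])

```text
time: 20.25
tcp_pos: [618.8, 20.2, 99.1]
eef_rot: [2.386, 2.043, 0.0]
force: [1.3, -4.5, -1.3]
gripper_width: 14.0
finger_force: 30.0
```

Call:
apply_moves(commands=[0,0,0.08,0,0,0,255,0,0,0.08,0,0,0,255,0,0,0.08,0,0,0,255,0,0,0.08,0,0,0,255,0,0,0.08,0,0,0,255,0,0,0.08,0,0,0,255,0,0,0.08,0,0,0,255,0,0,0.08,0,0,0,255,0,0,0.08,0,0,0,255,0,0,0.06,0,0,0,255,0,0,0.03,0,0,0,255,0,0,0,0,0,0,255])

```text
time: 21.45
tcp_pos: [619.0, 20.0, 99.1]
eef_rot: [2.996, 0.942, 0.001]
force: [3.0, -5.0, -2.7]
gripper_width: 13.8
finger_force: 30.0
```

```bash
python3 go.py 618.5 20 99 -1.113
```

```text
t 21.45 tcp [619.   20.   99.1] yaw_y -0.961 tilt [ 8.e-04 -4.e-04 -1.e+00] q [ 0.01  0.57  1.72 -0.    0.85  0.98] F [ 3.  -5.  -2.7] M [-0.67 -0.33  0.05] w 13.8 30.0
shift [-0.4 -0.2  0.1] rz 0.152
```

Call:
apply_moves(commands=[0,0,0.05,0,0,0,255,0,0,0.05,0,0,0,255,0,0,0.03,0,0,0,255,0,0,0.022,0,0,0,255,0,0,0,0,0,0,255,0,0,0,0,0,0,255,0,0,0,0,0,0,255])

```text
time: 22.15
tcp_pos: [619.0, 20.0, 99.1]
eef_rot: [3.059, 0.714, 0.001]
force: [3.0, -4.2, -2.6]
gripper_width: 14.0
finger_force: 30.0
```

```bash
python3 go.py 618.5 20 99 -1.113; python3 - <<'E'
from cell import *;import cv2,numpy as np
from h import *
s=capture("scene");a=s["img"][170:330,270:430,::-1].copy();b=s["img"][295:365,95:185,::-1]
x,y=618.5,20.2
for w in(-.17,):
    t=[x-68*np.cos(w),y-68*np.sin(w)]
    print("ball pred",proj(s,[[*t,79.5],[*t,69]]))
np.savez("end.npz",**s)
cv2.imwrite("pics/g6.png",np.hstack([cv2.resize(a,(500,500),interpolation=2),cv2.resize(b,(300,500),interpolation=2)]))
E
```

```text
t 22.15 tcp [619.   20.   99.1] yaw_y -1.112 tilt [ 8.e-04 -4.e-04 -1.e+00] q [ 0.01  0.57  1.72 -0.    0.85  1.13] F [ 3.  -4.2 -2.6] M [-0.74 -0.36 -0.06] w 14.0 30.0
shift [-0.4 -0.2  0.1] rz 0.001
ball pred [[330.94103887 225.37160507]
 [330.85255548 228.28292427]]
```

View pics/g6.png

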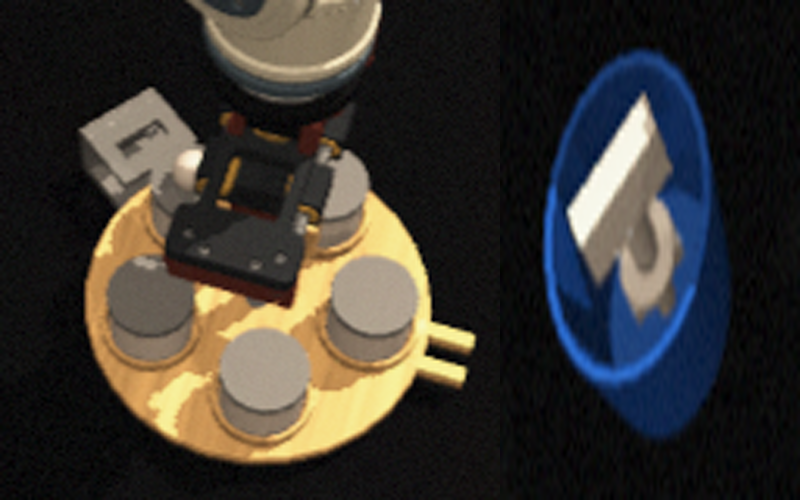

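The ball is at the front just behind the empty keyhole ((188,168) vs slot (145,140) in the crop), and the key leans shaft-down in the standing cup. I'll do a numeric check of squareness.

```bash
python3 - <<'E'
from h import *
from scipy.optimize import least_squares
S=load("end")
k=lambda p:np.array(p)/3.125+[270,170]
o=k([(151,293),(265,370),(374,294)])
def m(p,ids=(1,2,3)):
    a=p[0]+np.pi+np.array(ids)*2*np.pi/5
    P=np.c_[618.5+68*np.cos(a),20.2+68*np.sin(a),np.full(len(a),69)]
    return (proj(S,P)+p[1:3]-o).ravel()
r=least_squares(m,[-.17,0,0]);print(r.x,m(r.x).round(1))
# old picture, same labels front..: same method for the offset
k2=lambda p:(np.array(p)-[396,0])/[3.06,3.3]+[285,180]
o=k2([(498,278),(609,350),(716,280),(670,161)])
r=least_squares(lambda p:m(p,(1,2,3,4)),[-.17,0,0]);print("start",r.x)
print("slot",atz(S,k((145,140))-[.7,0],46), "pred",618.5-122*np.cos(-.171),20.2-122*np.sin(-.171))
for a,b in (((80,133),(153,89)),((122,139),(160,121)),((122,170),(200,128))):
    d=atz(S,k(b),46)-atz(S,k(a),46);print(np.arctan2(d[1],d[0])-np.pi/2, np.arctan2(d[1],d[0])+np.pi/2)
E
```

```text
[-0.17175532  0.73355042 -0.35965837] [-0.2  0.2 -0.1 -0.4  0.2  0.2]
start [-0.1806328   0.79438162 -0.48238803]
slot [499.65217515  43.35835291  46.        ] pred 498.2793588008455 40.96047758757383
-0.1668647015475595 2.9747279520422336
-0.28219987585353534 2.8593927777362578
-0.23023730298042855 2.9113553506093646
```

```bash
python3 -c "
from cell import *
print(close_job())"
```

```text
the job is handed in; nothing more can be done
None
```

I unlocked the carousel and left the key shaft-down in the standing dice cup. The ball tub is now at the front behind the empty socket, within about 0.02 rad of square by the camera. I handed the job in at about 22 s, with the gripper still holding the bar.

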